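# Dot-punch the square plate before drilling

### The job

The square aluminium plate still needs its drilling mark. Pick up the standing spring punch, press it down upright inside the ring scribed in the middle of the square plate, firmly and evenly but without ramming, until it has marked, lift it straight up clear of the plate, and stand it back upright on its round cork mat. Make no mark anywhere else.

Things in the scene. Friction and masses are not known exactly. Their poses are not given: they have to be found in the camera images.
- punch: Spring dot punch, loose, standing upright on the cork mat: a bare steel cylinder, 30 mm in diameter, from 24 to 112 mm above the underside of the foot, on a darker round foot 40 mm in diameter and 14 mm tall. About 0.25 kg. Origin: centre of the underside of the foot (foot fully out), fixed to the barrel; z points up along the barrel. Hold it by the barrel, best about 75 mm above the origin.
- punch_foot (a joint): How far the punch's foot is pushed up into the barrel: 0 m (fully out, as at the start) to 0.010 m (stop). A spring resists: about 3.5 N starts it moving, about 7 N at 5 mm, 10.5 N at 10 mm. The punch makes its mark when the foot is pushed in 5 mm or more and is kept so, still, for about a third of a second; 6 to 9 mm is a good stroke. At 5 mm of stroke the origin of the punch is 5 mm below the surface pressed on.
- square_plate: The plate to mark: square aluminium plate 60 x 60 x 6 mm screwed flat on a plywood block 80 x 80 x 18 mm that is fixed to the bench. A ring 30 mm in diameter and a small cross are scribed round its centre. Origin: centre of the underside of the block; the plate's upper face is 24 mm above it; z up, x and y along its edges. (A round plate with a drilled hole, 64 mm in diameter on a like block, is a bystander, finished already.)
- park: Flat round cork mat, 104 mm in diameter and 6 mm thick, fixed to the bench, on which the punch stands at the start and must stand at the end. Origin: centre of its underside; z up.
Not all that is in view belongs to the job. There is more than one size of the punch; the one meant has the size given above.

How it is judged:
By the outcome, as a careful person would: the job done as asked, in the order asked, and still so for the second after the job is handed in, with the robot touching nothing.
It also fails if it takes over 45 s, if anything falls off the work surface, if the arm or the gripper's body presses on something with over 40 N, if the wrist force passes 120 N, or if a joint passes its speed limit or range.

### The arm

A 6-joint arm with a two-finger parallel gripper is mounted at the origin on the work surface. World frame = base frame: x ahead of the robot, y to its left, z up, the work surface at z = 0. Lengths are in m, angles in rad, forces in N, time in s.
With the tool pointing down it reaches from about 0.35 to 0.975 m from the base axis. Payload 4.9 kg.
Tool frame: the origin (TCP) lies at the very end of the fingers, on their centre line; the grasp point (between the pads) lies 19 mm behind it (ctrl.grasp_offset is the distance from the TCP to the grasp point, in m); y points along the fingers, z is the direction in which the jaws open and shut, and the axes are right-handed (so a half turn about y gives the same grasp; the last joint's range is limited). The gripper opens to 85 mm and grips with 20 to 120 N. Pads are 22 mm wide; open, the fingers measure 114 mm over their backs; the gripper's body (76 mm by 85 mm) begins 54 mm behind the grasp point. The pads swing forward as they close: fully open they stand 13 mm farther back than shut.
Start: joints at [1.046, 0.053, 1.613, -0, 1.476, -0.119], TCP at [0.247, 0.574, 0.231] pointing down, gripper open.
Joint ranges: [-3.01, 3.01], [-1.01, 2.22], [0.06, 2.58], [-1.02, 4.17], [0.09, 2.62], [-3.14, 3.14]. Speed limits (rad/s): [2.57, 2.57, 3.14, 3.14, 3.14, 3.14].

### API

Orientations are given as a rotation vector (axis times angle).
In Python, from station import ctrl, eyes, finish_job, find_in, regions_of, pinpoint gives the robot as it stands.
- The arm moves only by the tool play_rows, never from a script. Its argument "moves" is a list of rows, each an object of numbers: "x", "y", "z": the shift along the world's x, y, z in cm; "turn": the turn about the world's z in degrees; "jaw": the finger opening in cm, from 0 to 8.54. A call has 1 to 8 rows; each row shifts and turns the commanded pose from where the row before left it; what a row does not reach is not made up. A row lasts 1/12 s, in which the tool goes at most 41.7 mm and 7.16 degrees, less where a joint would pass 70% of its speed; a pose out of reach is approached as far as the arm can. A call is refused whole if a number of a shift passes 4.17 or a number of a turn 7.16, either way. A call with a gripper value outside its range is refused whole. The fingers move at their own pace and stop on an object; "squeeze" is the grip in N (left out, the last holds). Time passes only in rows, so rows that do not move let the fingers close. It gives the time, the measured TCP pose, the force and the opening at its end, in the units of the state.
- ctrl.get_obs(): the state, without advancing time (a new reading comes with each control period).
- eyes.get_image(name): name is "scene" or "top"; returns a dict with "img" (480x640x3 uint8, red, green, blue), "camera_matrix" (3x3 intrinsics, pixels), "cam_to_world" (4x4, takes a point from camera to world coordinates). Camera axes: x right, y up, looking along -z (the intrinsics and any distortion apply to the point x, -y, -z); pixel columns grow to the right and rows downward; lengths in m; the calibration is good to about 2 mm. A picture is of the moment at which its call begins. There is no depth.
- finish_job(): hands the job in, once; it reports no verdict.
Trained networks look in the newest picture that a camera, given by its name, has taken for a name from the list of things; names that differ only in an ending like _2 or _b are one class to them, and where a whole thing is asked for, a point or a joint stands for the part that bears it (a point fixed in the world has none). Each returns a list of dicts, best first, with "score" (0 to 1); they miss things now and then, are a little off and sometimes report something else, mostly with a low value. They report only what shows in the picture. A call takes as long as a camera call. They do not tell look-alikes from the thing itself.
- find_in(camera, query): "point" ([column, row] in pixels, amid what is visible of it).
- regions_of(camera, query): "pixels" (480x640 bool, what is visible of it) and "point" ([column, row] in pixels, amid what is visible of it).
- pinpoint(camera, query): "point" ([column, row] in pixels: a listed point, or the origin of a listed thing).
The state is a dict: "t": time; "q": joint angles; "dq": joint speeds; "effort": joint torques, N m; "tool_pos": TCP position; "tool_rot": TCP orientation; "contact_force": force on the tool from outside, world axes, zero at the start; "wrist_torque": the same for the moment, N m; "opening": finger opening in m.
Only numpy, scipy, OpenCV 4.12 (cv2) and the standard library are available. Lean on these libraries where they do the work, as an engineer would, in place of code of your own. Each camera call takes 0.05 s, during which the arm holds its last target.

## Working session

There is one attempt and no reset: what is moved stays moved. The work goes in short steps, Python scripts to look and compute and a tool call to move; the robot and the scene stay as the last step left them, time stands still between calls to the robot, and variables do not carry over. Pictures are saved under pics/ and viewed, and the job is handed in when it is done.

Besides the shell and the picture viewer there is one more tool, called after ">>>" by a JSON object that holds its "name" and its "arguments". play_rows: Moves the arm, as the interface text tells. Its arguments: {"type":"object","properties":{"moves":{"type":"array"},"squeeze":{"type":"number"}},"required":["moves"]}

```bash
mkdir -p pics; ls
python3 - <<'E'
from station import ctrl, eyes, find_in, regions_of, pinpoint
import cv2, numpy as np
for n in ("scene","top"):
    d=eyes.get_image(n)
    cv2.imwrite(f"pics/{n}0.png",d["img"][...,::-1])
    print(n,d["camera_matrix"].tolist(),np.round(d["cam_to_world"],3).tolist(),[k for k in d])
    for q in("punch","square_plate","park"):
        print(q,[(np.round(r["point"]).tolist(),round(r["score"],2)) for r in find_in(n,q)],[(np.round(r["point"],1).tolist(),round(r["score"],2)) for r in pinpoint(n,q)])
o=ctrl.get_obs();print(o)
E
```

```text
pics
scene [[534.8623349565768, 0.0, 320.7115125319923], [0.0, 534.8623349565768, 239.1631500089319], [0.0, 0.0, 1.0]] [[-0.766, -0.523, 0.373, 0.885], [0.642, -0.61, 0.464, 0.443], [-0.015, 0.595, 0.804, 0.775], [0.0, 0.0, 0.0, 1.0]] ['img', 'camera_matrix', 'cam_to_world']
punch [([228.0, 210.0], 0.92), ([332.0, 177.0], 0.72)] [([230.9, 220.4], 0.97), ([282.6, 236.1], 0.96), ([331.0, 200.9], 0.92), ([253.0, 163.0], 0.54)]
square_plate [([252.0, 162.0], 0.76)] [([257.6, 166.2], 0.61)]
park [([285.0, 251.0], 0.55)] [([282.1, 247.6], 0.85)]
top [[567.577705448332, 0.0, 325.6395844279566], [0.0, 567.577705448332, 243.29258929883005], [0.0, 0.0, 1.0]] [[0.006, 0.98, -0.197, 0.374], [-1.0, 0.008, 0.009, 0.029], [0.01, 0.197, 0.98, 0.9], [0.0, 0.0, 0.0, 1.0]] ['img', 'camera_matrix', 'cam_to_world']
punch [([368.0, 224.0], 0.93), ([378.0, 302.0], 0.74), ([427.0, 204.0], 0.64)] [([427.9, 204.7], 0.87), ([372.5, 307.0], 0.73), ([370.0, 230.4], 0.63)]
square_plate [([485.0, 272.0], 0.74)] [([480.0, 274.2], 0.76)]
park [([350.0, 224.0], 0.94)] [([355.9, 224.6], 0.73)]
{'t': 0.7, 'q': array([ 1.04599765e+00,  5.26957751e-02,  1.61282790e+00,  1.80674134e-05,
        1.47599590e+00, -1.19003222e-01]), 'dq': array([ 0.0001373 , -0.00043077,  0.0014684 , -0.00411312,  0.00307414,
        0.00080058]), 'effort': array([-1.74671462e-03, -3.93554091e+01, -3.70363033e+01, -1.49387247e-04,
        5.18192010e-04,  1.57415627e-05]), 'tool_pos': array([0.24672244, 0.57425645, 0.23134932]), 'tool_rot': array([-1.54718133,  0.31830826, -0.31831782]), 'contact_force': array([-1.17682174, -0.26927685, -0.7506389 ]), 'wrist_torque': array([ 0.01295199,  0.06867211, -0.00626224]), 'opening': 0.08511105351144625}
```

View pics/scene0.png

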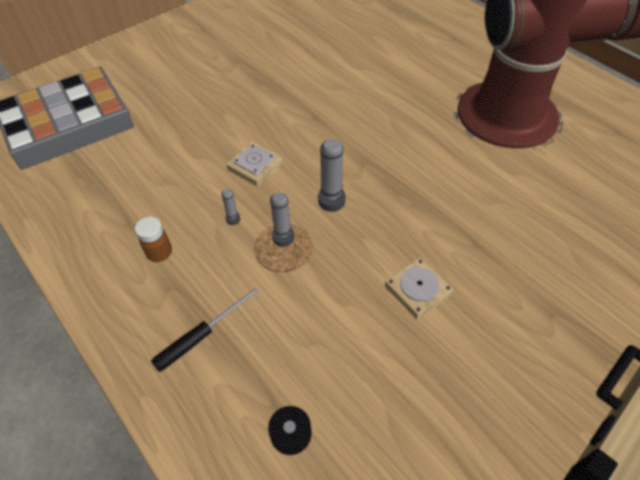

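View pics/top0.png

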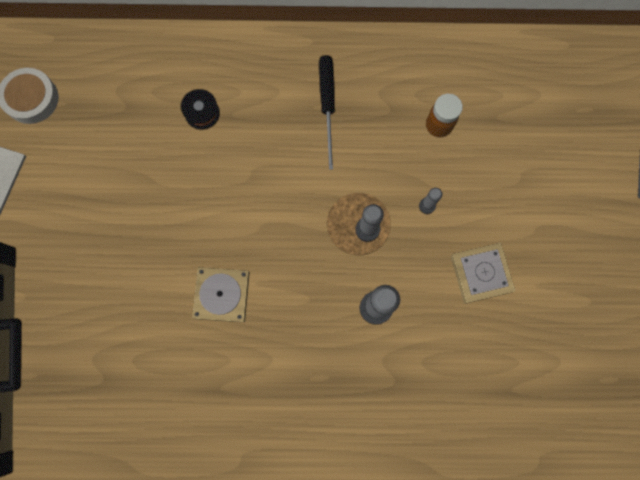

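Run:
```python
import cv2
a=cv2.imread("pics/scene0.png")[130:280,190:390];cv2.imwrite("pics/sc.png",cv2.resize(a,None,fx=4,fy=4,interpolation=cv2.INTER_CUBIC))
a=cv2.imread("pics/top0.png")[160:340,300:520];cv2.imwrite("pics/tc.png",cv2.resize(a,(733,600),interpolation=cv2.INTER_CUBIC))
```

```text
(no output)
```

View pics/sc.png

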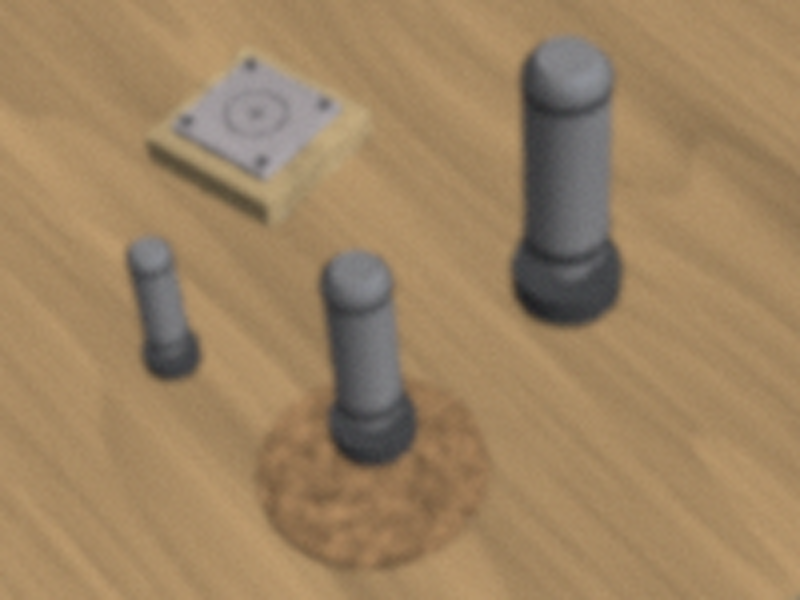

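View pics/tc.png

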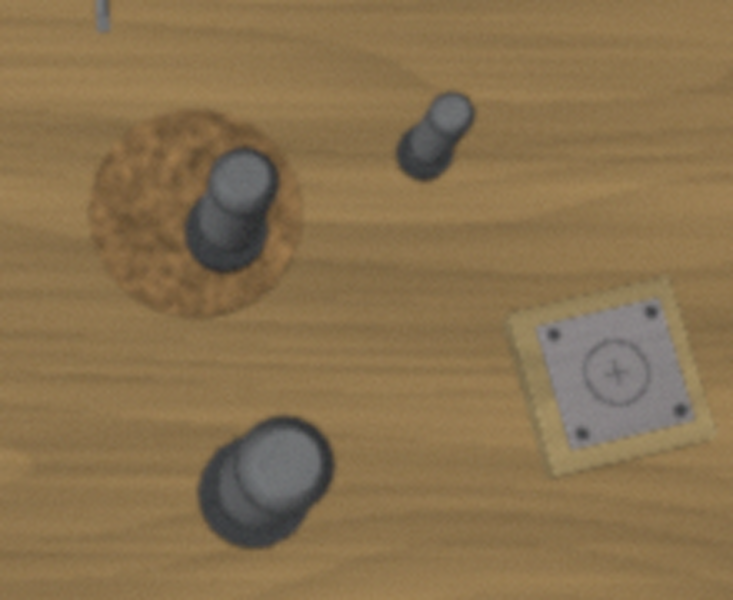

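```bash
cat > h.py <<'E'
from station import ctrl, eyes, find_in, regions_of, pinpoint
import cv2, numpy as np
from scipy.optimize import minimize
def proj(d,P):
    P=np.atleast_2d(P);T=np.linalg.inv(d["cam_to_world"]);c=(T[:3,:3]@P.T).T+T[:3,3]
    c=c*[1,-1,-1];u=(d["camera_matrix"]@c.T).T;return u[:,:2]/u[:,2:]
def ray(d,p,z):
    r=np.linalg.inv(d["camera_matrix"])@[p[0],p[1],1.]*[1,-1,-1]
    M=d["cam_to_world"];r=M[:3,:3]@r;o=M[:3,3];return o+r*(z-o[2])/r[2]
def tri(ds,ps):
    A=[];b=[]
    for d,p in zip(ds,ps):
        r=np.linalg.inv(d["camera_matrix"])@[p[0],p[1],1.]*[1,-1,-1];r=d["cam_to_world"][:3,:3]@r;r/=np.linalg.norm(r)
        Q=np.eye(3)-np.outer(r,r);A.append(Q);b.append(Q@d["cam_to_world"][:3,3])
    return np.linalg.solve(sum(A),sum(b))
a=np.linspace(0,2*np.pi,40)
def circ(r,z,n=None): return np.c_[r*np.cos(a),r*np.sin(a),z+0*a]
def sil(d,parts,pos,s=4):
    m=np.zeros((480*s,640*s),np.uint8)
    for p in parts:
        h=cv2.convexHull(((proj(d,p+pos)+.5)*s-.5).astype(np.float32)).round().astype(np.int32)
        cv2.fillConvexPoly(m,h,1)
    return cv2.resize(m.astype(np.float32),(640,480),interpolation=cv2.INTER_AREA)
def punch(k=1): return [np.r_[circ(.02*k,0),circ(.02*k,.014*k)],np.r_[circ(.015*k,.014*k),circ(.015*k,.112*k)]]
E
python3 - <<'E'
from h import *
D={n:eyes.get_image(n) for n in("scene","top")}
R={}
for n in D:
    for q in("punch","park","square_plate"):
        for i,r in enumerate(regions_of(n,q)):
            if r["score"]>.4:
                print(n,q,np.round(r["point"]),round(r["score"],2),r["pixels"].sum()); R[n,q,i]=r["pixels"]
import pickle;pickle.dump((D,R),open("d.pkl","wb"))
print("ring tri",tri([D["scene"],D["top"]],[(190+256/4,130+114/4),(485.2,271.6)]),ray(D["scene"],(254,158.5),.024),ray(D["top"],(485,271.5),.024))
# tops
top=lambda x,y:(300+x/3.332-.35,160+y/3.333-.35)
sc=lambda x,y:(190+x/4-.4,130+y/4-.4)
ds=[D["scene"],D["top"]]
print("top punch",tri(ds,[sc(357,275),top(242,180)]))
print("top big",tri(ds,[sc(568,65),top(287,463)]))
print("top small",tri(ds,[sc(151,252),top(452,113)]))
print("mat",ray(ds[1],top(195,213),.006))
E
```

```text
scene punch [230. 210.] 0.92 424
scene punch [280. 222.] 0.74 959
scene punch [330. 177.] 0.66 1544
scene park [282. 251.] 0.73 1740
scene square_plate [252. 164.] 0.91 1487
top punch [429. 202.] 0.82 346
top punch [369. 222.] 0.73 800
top park [353. 224.] 0.74 2411
top square_plate [482. 272.] 0.82 2624
ring tri [ 0.50766349 -0.22974759  0.02109521] [ 0.50936358 -0.22764311  0.024     ] [ 0.50703102 -0.22819094  0.024     ]
top punch [ 0.57640138 -0.04525962  0.11415   ]
top big [ 0.45180624 -0.05908679  0.14321689]
top small [ 0.6184845  -0.14436612  0.07450405]
mat [ 0.58654695 -0.03139677  0.006     ]
```

Run:
```python
from h import *
import pickle;D,R=pickle.load(open("d.pkl","rb"))
def fit(parts,z,masks,x0,hole=None):
    def c(v,ns=None):
        t=0
        for n,m in masks.items():
            if ns and n not in ns: continue
            s=sil(D[n],parts,[v[0],v[1],z]); 
            if hole is not None:
                s=np.clip(s-sil(D[n],punch(),[*hole,.006]),0,1)
            t+=1-np.minimum(s,m).sum()/np.maximum(s,m).sum()
        return t
    for ns in(["scene"],["top"],["scene","top"]):
        r=minimize(c,x0,args=(ns,),method="Nelder-Mead",options=dict(initial_simplex=np.array(x0)+[[-.005,-.005],[.007,0],[0,.007]],xatol=1e-4))
        print(ns,r.x.round(4),round(r.fun,3))
    return r.x
M={n:R[n,"punch",1].astype(float) for n in D}
p=fit(punch(),.006,M,[.575,-.045])
pk=fit([np.r_[circ(.052,0),circ(.052,.006)]],0,{n:R[n,"park",0].astype(float) for n in D},[.586,-.031],hole=p)
sq=.04*np.array([[1,1],[1,-1],[-1,-1],[-1,1]])
for an in (10,12,14,16,18):
    t=np.radians(an);Rm=np.array([[np.cos(t),-np.sin(t)],[np.sin(t),np.cos(t)]]);s=sq@Rm.T
    s2=s*.75
    print(an);fit([np.r_[np.c_[s,s[:,0]*0],np.c_[s,s[:,0]*0+.018]],np.r_[np.c_[s2,s2[:,0]*0+.018],np.c_[s2,s2[:,0]*0+.024]]],0,{n:R[n,"square_plate",0].astype(float) for n in D},[.508,-.228])
for n in D:
    im=D[n]["img"][...,::-1].copy()
    for z,r in((.006,.02),(.02,.02),(.03,.015),(.118,.015)):
        cv2.polylines(im,[proj(D[n],circ(r,z)+[*p,0]).round().astype(int)],True,(0,0,255))
    cv2.polylines(im,[proj(D[n],circ(.052,.006)+[*pk,0]).round().astype(int)],True,(0,255,0))
    cv2.polylines(im,[proj(D[n],circ(.015,.024)+[.508,-.228,0]).round().astype(int)],True,(255,0,0))
    c=im[140:290,210:370] if n=="scene" else im[170:320,310:520]
    cv2.imwrite(f"pics/fit_{n}.png",cv2.resize(c,None,fx=3.5,fy=3.5))
```

```text
['scene'] [ 0.5783 -0.0468] 0.091
['top'] [ 0.576  -0.0458] 0.06
['scene', 'top'] [ 0.5775 -0.0463] 0.195
['scene'] [ 0.5891 -0.0336] 0.078
['top'] [ 0.5871 -0.0318] 0.081
['scene', 'top'] [ 0.5881 -0.0328] 0.186
10
['scene'] [ 0.5098 -0.2289] 0.053
['top'] [ 0.5071 -0.2275] 0.071
['scene', 'top'] [ 0.5091 -0.2283] 0.153
12
['scene'] [ 0.5097 -0.2293] 0.042
['top'] [ 0.5068 -0.2274] 0.053
['scene', 'top'] [ 0.5087 -0.2284] 0.128
14
['scene'] [ 0.5106 -0.2291] 0.036
['top'] [ 0.5068 -0.2276] 0.046
['scene', 'top'] [ 0.5085 -0.2283] 0.115
16
['scene'] [ 0.5104 -0.2292] 0.047
['top'] [ 0.5074 -0.2277] 0.053
['scene', 'top'] [ 0.5084 -0.2285] 0.123
18
['scene'] [ 0.5102 -0.2293] 0.064
['top'] [ 0.5071 -0.2282] 0.069
['scene', 'top'] [ 0.5086 -0.2284] 0.154
```

View pics/fit_scene.png

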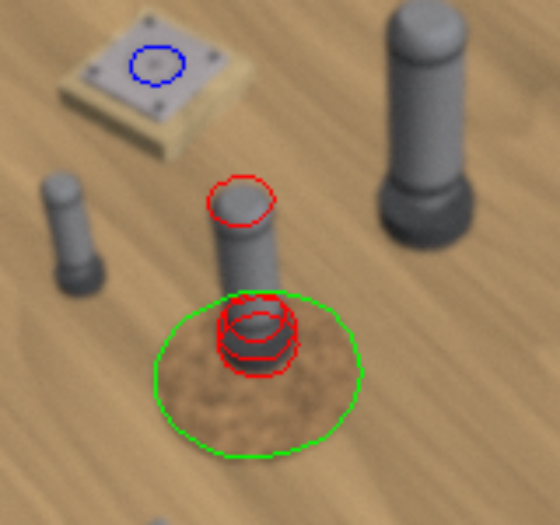

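View pics/fit_top.png

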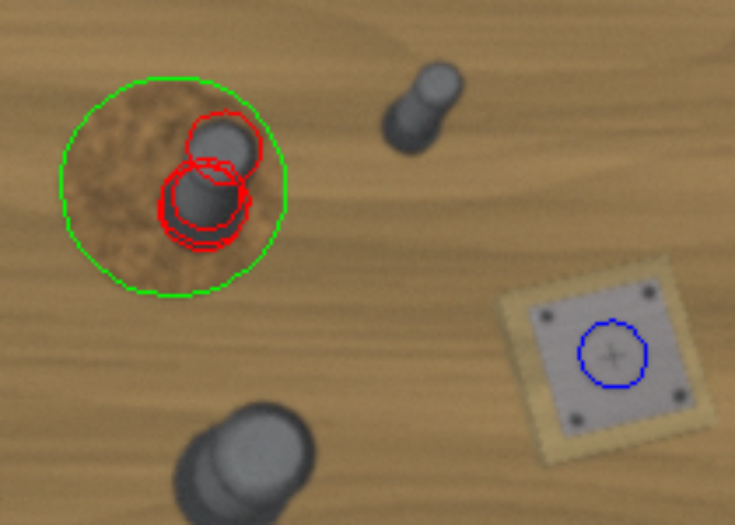

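The candidates in the scene view are the small punch (230,210), the punch on the cork mat (281,222), and the large punch (331,177). Their barrels measure about 18, 30 and 40 mm. The one on the mat is the punch I want, with its origin at about (0.577, -0.046, 0.006). The ring is centred at about (0.508, -0.228), with its surface at z 0.024. The two cameras disagree by about 2.5 mm, so I use the mean.

>>> {"name": "play_rows", "arguments": {"moves": [{"x":1.65,"y":-3.1},{"x":1.65,"y":-3.1},{"x":1.65,"y":-3.1},{"x":1.65,"y":-3.1},{"x":1.65,"y":-3.1},{"x":1.65,"y":-3.1},{"x":1.65,"y":-3.1},{"x":1.65,"y":-3.1}], "squeeze": 60}}

```text
invalid input
```

>>> {"name": "play_rows", "arguments": {"moves": [{"x":1.65,"y":-3.1},{"x":1.65,"y":-3.1},{"x":1.65,"y":-3.1},{"x":1.65,"y":-3.1},{"x":1.65,"y":-3.1},{"x":1.65,"y":-3.1},{"x":1.65,"y":-3.1},{"x":1.65,"y":-3.1}]}}

```text
invalid input
```

Run:
```python
from h import *
from scipy.spatial.transform import Rotation as R
o=ctrl.get_obs();print(o["t"],o["tool_pos"],o["q"].round(3),ctrl.grasp_offset,R.from_rotvec(o["tool_rot"]).as_matrix().round(3))
```

```text
1.1 [0.24669383 0.57422626 0.23131485] [ 1.046  0.053  1.613  0.     1.476 -0.119] 0.0187 [[ 0.919 -0.     0.395]
 [-0.395  0.     0.919]
 [-0.    -1.     0.   ]]
```

>>> {"name": "play_rows", "arguments": {"moves": [{"x":1.65,"y":-3.1,"z":0,"turn":0,"jaw":8.5},{"x":1.65,"y":-3.1,"z":0,"turn":0,"jaw":8.5},{"x":1.65,"y":-3.1,"z":0,"turn":0,"jaw":8.5},{"x":1.65,"y":-3.1,"z":0,"turn":0,"jaw":8.5},{"x":1.65,"y":-3.1,"z":0,"turn":0,"jaw":8.5},{"x":1.65,"y":-3.1,"z":0,"turn":0,"jaw":8.5},{"x":1.65,"y":-3.1,"z":0,"turn":0,"jaw":8.5},{"x":1.65,"y":-3.1,"z":0,"turn":0,"jaw":8.5}], "squeeze": 60}}

```text
t: 1.77
tool_pos: [0.3792, 0.3247, 0.2315]
tool_rot: [-1.547, 0.318, -0.318]
contact_force: [1.2, 0.8, 0.0]
opening: 0.085
```

>>> {"name": "play_rows", "arguments": {"moves": [{"x":1.65,"y":-3.1,"z":0,"turn":0,"jaw":8.5},{"x":1.65,"y":-3.1,"z":0,"turn":0,"jaw":8.5},{"x":1.65,"y":-3.1,"z":0,"turn":0,"jaw":8.5},{"x":1.65,"y":-3.1,"z":0,"turn":0,"jaw":8.5},{"x":1.65,"y":-3.1,"z":0,"turn":0,"jaw":8.5},{"x":1.65,"y":-3.1,"z":0,"turn":0,"jaw":8.5},{"x":1.65,"y":-3.1,"z":0,"turn":0,"jaw":8.5},{"x":1.65,"y":-3.1,"z":0,"turn":0,"jaw":8.5}]}}

```text
t: 2.43
tool_pos: [0.5113, 0.0765, 0.2316]
tool_rot: [-1.547, 0.318, -0.319]
contact_force: [0.2, -1.0, -0.2]
opening: 0.0851
```

>>> {"name": "play_rows", "arguments": {"moves": [{"x":1.65,"y":-3.1,"z":0,"turn":0,"jaw":8.5},{"x":1.65,"y":-3.1,"z":0,"turn":0,"jaw":8.5},{"x":1.65,"y":-3.1,"z":0,"turn":0,"jaw":8.5},{"x":1.65,"y":-3.1,"z":0,"turn":0,"jaw":8.5},{"x":0,"y":0,"z":0,"turn":0,"jaw":8.5},{"x":0,"y":0,"z":0,"turn":0,"jaw":8.5}]}}

```text
t: 2.93
tool_pos: [0.577, -0.0472, 0.231]
tool_rot: [-1.547, 0.321, -0.32]
contact_force: [-0.0, -1.0, -0.2]
opening: 0.0851
```

>>> {"name": "play_rows", "arguments": {"moves": [{"x":0,"y":0,"z":-2,"turn":0,"jaw":8.5},{"x":0,"y":0,"z":-2,"turn":0,"jaw":8.5},{"x":0,"y":0,"z":-2,"turn":0,"jaw":8.5},{"x":0,"y":0,"z":-2,"turn":0,"jaw":8.5},{"x":0,"y":0,"z":0,"turn":0,"jaw":8.5}]}}

```text
t: 3.35
tool_pos: [0.5732, -0.0438, 0.1464]
tool_rot: [-1.547, 0.324, -0.31]
contact_force: [-0.5, -0.0, -0.9]
opening: 0.0849
```

Run:
```python
from h import *
for n,s in(("scene",(slice(90,290),slice(190,420))),("top",(slice(130,330),slice(270,530)))):
    d=eyes.get_image(n); cv2.imwrite(f"pics/a_{n}.png",cv2.resize(d["img"][s][...,::-1],None,fx=3,fy=3))
```

```text
(no output)
```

View pics/a_scene.png

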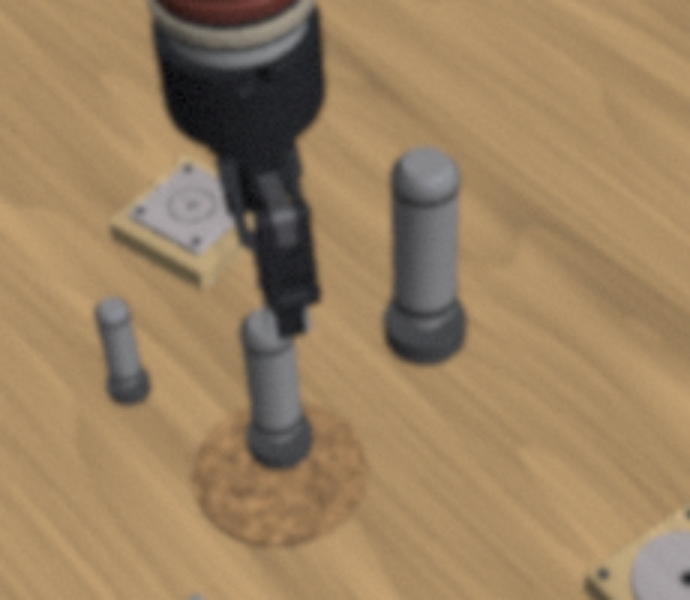

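View pics/a_top.png

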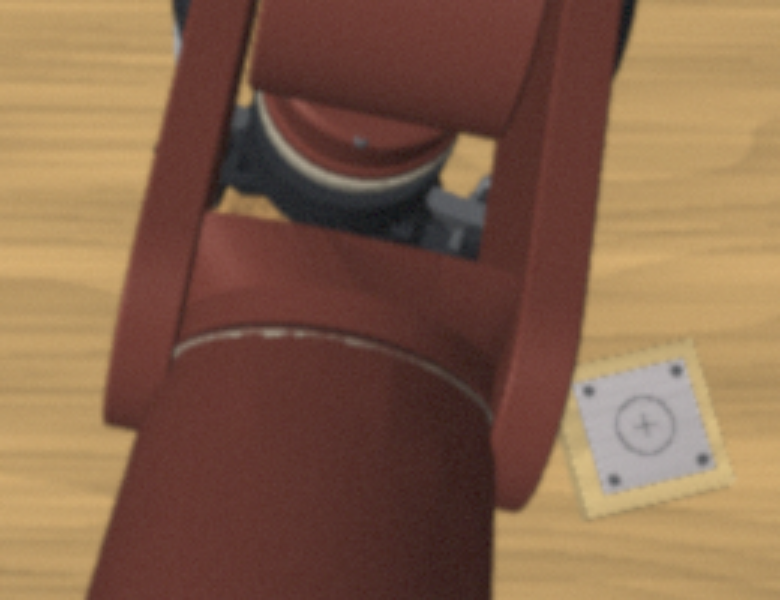

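The scene view shows the fingers straddling the mat punch at crop (270,330). The top view is blocked by the arm. Next I check the settled pose.

```bash
python3 -c "
from station import ctrl
o=ctrl.get_obs();print(o['t'],o['tool_pos'],o['tool_rot'],o['q'].round(3),o['contact_force'])"
```

```text
3.45 [ 0.57589102 -0.04458252  0.15091179] [-1.54717723  0.31868861 -0.31590218] [-0.206  0.005  1.799  0.     1.339 -1.373] [-0.09311981 -0.05895711  0.42236009]
```

>>> {"name": "play_rows", "arguments": {"moves": [{"x":0.1,"y":-0.05,"z":-1.5,"turn":0,"jaw":8.5},{"x":0,"y":0,"z":-1.5,"turn":0,"jaw":8.5},{"x":0,"y":0,"z":-1.5,"turn":0,"jaw":8.5},{"x":0,"y":0,"z":-1.5,"turn":0,"jaw":8.5},{"x":0,"y":0,"z":-1.5,"turn":0,"jaw":8.5},{"x":0,"y":0,"z":-1.4,"turn":0,"jaw":8.5},{"x":0,"y":0,"z":0,"turn":0,"jaw":8.5},{"x":0,"y":0,"z":0,"turn":0,"jaw":8.5}]}}

```text
t: 4.12
tool_pos: [0.5778, -0.046, 0.0627]
tool_rot: [-1.547, 0.318, -0.318]
contact_force: [0.3, -0.1, -0.8]
opening: 0.0852
```

Run:
```python
from h import *
d=eyes.get_image("scene"); cv2.imwrite(f"pics/b.png",cv2.resize(d["img"][90:290,190:420][...,::-1],None,fx=3,fy=3))
o=ctrl.get_obs();print(o['t'],o['tool_pos'],o['tool_rot'],o['contact_force'])
```

```text
4.1667 [ 0.57846773 -0.04622373  0.06352557] [-1.54730222  0.31681749 -0.31933724] [0.30085462 0.33077911 0.60477685]
```

View pics/b.png

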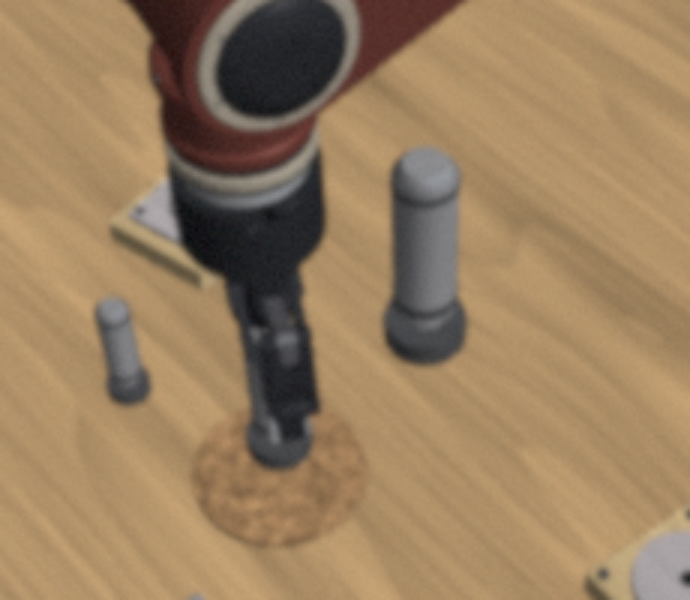

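The fingers straddle the punch barrel with the foot visible at crop (280,445). I close now.

>>> {"name": "play_rows", "arguments": {"moves": [{"x":0,"y":0,"z":0,"turn":0,"jaw":5},{"x":0,"y":0,"z":0,"turn":0,"jaw":4},{"x":0,"y":0,"z":0,"turn":0,"jaw":3.6},{"x":0,"y":0,"z":0,"turn":0,"jaw":3.3},{"x":0,"y":0,"z":0,"turn":0,"jaw":3.1},{"x":0,"y":0,"z":0,"turn":0,"jaw":2.9},{"x":0,"y":0,"z":0,"turn":0,"jaw":2.0},{"x":0,"y":0,"z":0,"turn":0,"jaw":2.0}], "squeeze": 60}}

```text
t: 4.83
tool_pos: [0.5779, -0.0466, 0.0626]
tool_rot: [-1.548, 0.318, -0.319]
contact_force: [-0.5, -1.8, 2.3]
opening: 0.0287
```

>>> {"name": "play_rows", "arguments": {"moves": [{"x":0,"y":0,"z":0,"turn":0,"jaw":2.0},{"x":0,"y":0,"z":0,"turn":0,"jaw":2.0},{"x":0,"y":0,"z":0,"turn":0,"jaw":2.0},{"x":0,"y":0,"z":0,"turn":0,"jaw":2.0}]}}

```text
t: 5.17
tool_pos: [0.5778, -0.0466, 0.0624]
tool_rot: [-1.548, 0.318, -0.319]
contact_force: [-0.0, -2.4, 1.3]
opening: 0.0286
```

>>> {"name": "play_rows", "arguments": {"moves": [{"x":0,"y":0,"z":0.3,"turn":0,"jaw":2.0},{"x":0,"y":0,"z":0.8,"turn":0,"jaw":2.0},{"x":0,"y":0,"z":1.5,"turn":0,"jaw":2.0},{"x":0,"y":0,"z":1.5,"turn":0,"jaw":2.0},{"x":0,"y":0,"z":1.5,"turn":0,"jaw":2.0},{"x":0,"y":0,"z":1.5,"turn":0,"jaw":2.0},{"x":0,"y":0,"z":1.5,"turn":0,"jaw":2.0},{"x":0,"y":0,"z":0.4,"turn":0,"jaw":2.0}]}}

```text
t: 5.83
tool_pos: [0.5788, -0.046, 0.155]
tool_rot: [-1.546, 0.315, -0.321]
contact_force: [0.4, -0.1, -2.3]
opening: 0.029
```

>>> {"name": "play_rows", "arguments": {"moves": [{"x":0,"y":0,"z":0,"turn":0,"jaw":2.0},{"x":0,"y":0,"z":0,"turn":0,"jaw":2.0}]}}

```text
t: 6.0
tool_pos: [0.5773, -0.0459, 0.1516]
tool_rot: [-1.547, 0.319, -0.317]
contact_force: [0.4, -0.8, -2.9]
opening: 0.029
```

Run:
```python
from h import *
d=eyes.get_image("scene"); 
o=ctrl.get_obs();print(o['t'],o['tool_pos'],o['tool_rot'],o['contact_force'],o["opening"])
im=d["img"][...,::-1].copy();p=o['tool_pos']-[0,0,.0565]
pp=[a for a in (circ(.02,0),circ(.02,.014))]
im=cv2.resize(im[60:260,190:420],None,fx=3,fy=3)
for c in pp: cv2.polylines(im,[((proj(d,c+p)-[190,60])*3).round().astype(int)],True,(0,0,255))
cv2.imwrite(f"pics/c.png",im)
```

```text
6.05 [ 0.57685886 -0.04590145  0.15090013] [-1.54696478  0.32002562 -0.31640492] [-0.13969892  0.68961886 -3.00616069] 0.02868163164993189
```

View pics/c.png

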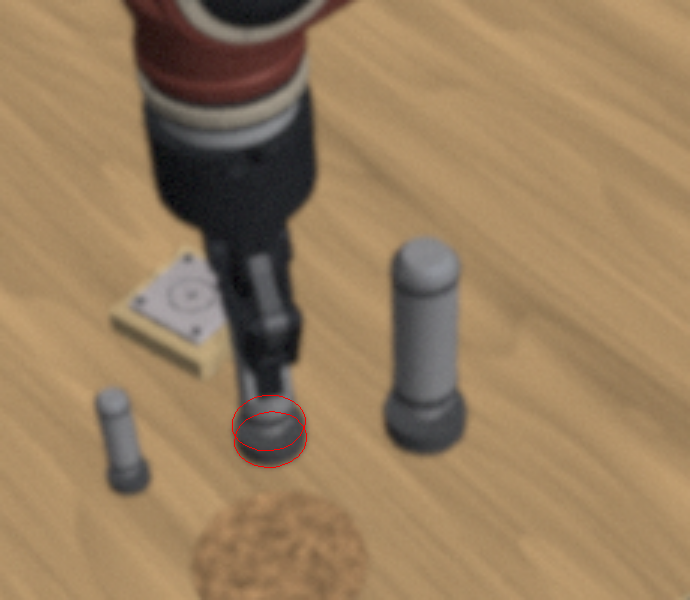

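The punch is held. The predicted foot outline matches at crop (270,440), and the weight reads about 2.5 N. I carry it to the ring.

>>> {"name": "play_rows", "arguments": {"moves": [{"x":-0.4,"y":-1.1,"z":0,"turn":0,"jaw":2.0},{"x":-0.8,"y":-2.1,"z":0,"turn":0,"jaw":2.0},{"x":-0.8,"y":-2.1,"z":0,"turn":0,"jaw":2.0},{"x":-0.8,"y":-2.1,"z":0,"turn":0,"jaw":2.0},{"x":-0.8,"y":-2.1,"z":0,"turn":0,"jaw":2.0},{"x":-0.8,"y":-2.1,"z":0,"turn":0,"jaw":2.0},{"x":-0.8,"y":-2.1,"z":0,"turn":0,"jaw":2.0},{"x":-0.8,"y":-2.1,"z":0,"turn":0,"jaw":2.0}]}}

```text
t: 6.72
tool_pos: [0.5161, -0.2055, 0.151]
tool_rot: [-1.547, 0.32, -0.317]
contact_force: [0.5, 0.3, -2.6]
opening: 0.0285
```

>>> {"name": "play_rows", "arguments": {"moves": [{"x":-0.5,"y":-1.4,"z":0,"turn":0,"jaw":2.0},{"x":-0.4,"y":-1.0,"z":-1.0,"turn":0,"jaw":2.0},{"x":0,"y":0,"z":-1.5,"turn":0,"jaw":2.0},{"x":0,"y":0,"z":-1,"turn":0,"jaw":2.0},{"x":0,"y":0,"z":-0.5,"turn":0,"jaw":2.0},{"x":0,"y":0,"z":0,"turn":0,"jaw":2.0},{"x":0,"y":0,"z":0,"turn":0,"jaw":2.0},{"x":0,"y":0,"z":0,"turn":0,"jaw":2.0}]}}

```text
t: 7.38
tool_pos: [0.5092, -0.2281, 0.1128]
tool_rot: [-1.548, 0.317, -0.318]
contact_force: [1.3, 0.2, -2.6]
opening: 0.0285
```

```bash
cat > look.py <<'E'
from h import *
import sys
o=ctrl.get_obs();n=sys.argv[1]; x0,y0=int(sys.argv[3]),int(sys.argv[4])
d=eyes.get_image(n)
o=ctrl.get_obs();print(o['t'],o['tool_pos'],o['tool_rot'],o['contact_force'],o["opening"])
im=d["img"][...,::-1].copy();p=o['tool_pos']-[0,0,.0565]
im=cv2.resize(im[y0:y0+120,x0:x0+140],None,fx=5,fy=5)
for c,col in((circ(.02,0)+p,(0,0,255)),(circ(.02,.014)+p,(0,0,255)),(circ(.015,.024)+[.5085,-.2283,0],(255,0,0))): cv2.polylines(im,[((proj(d,c)+.5-[x0,y0])*5).round().astype(int)],True,col)
cv2.imwrite(f"pics/{sys.argv[2]}.png",im)
E
python3 look.py scene d1 190 80;python3 look.py top d2 410 190
```

```text
7.4333 [ 0.50937255 -0.22826445  0.11315443] [-1.547858    0.31666844 -0.31888573] [ 0.35041404 -0.66537458 -1.62651398] 0.02870238501033507
7.4833 [ 0.50941495 -0.22832697  0.11328051] [-1.54790437  0.31659903 -0.31912312] [-0.29253379 -0.04561185 -1.99905995] 0.02862542518740748
```

View pics/d1.png

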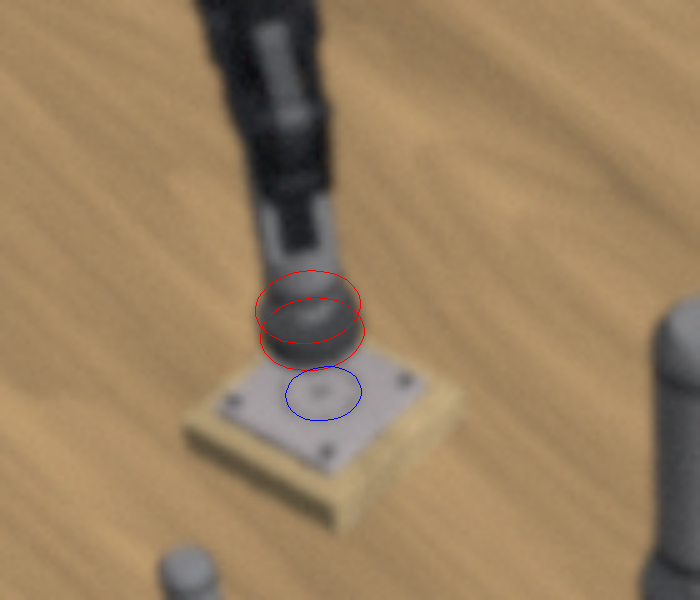

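View pics/d2.png

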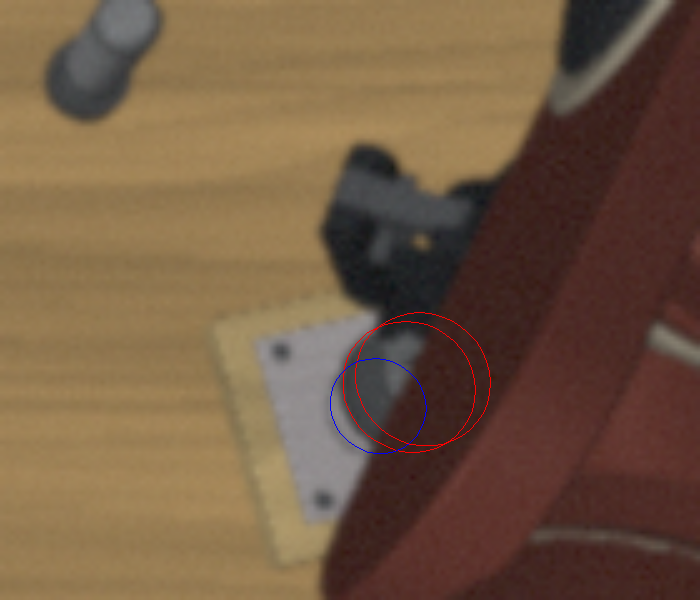

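The foot matches the prediction to within about 2 mm over the ring in both views (scene crop (311,327), ring at (320,392)). I descend to just above the plate.

>>> {"name": "play_rows", "arguments": {"moves": [{"x":0,"y":0,"z":-0.6,"turn":0,"jaw":2.0},{"x":0,"y":0,"z":-0.7,"turn":0,"jaw":2.0},{"x":0,"y":0,"z":-0.7,"turn":0,"jaw":2.0},{"x":0,"y":0,"z":-0.5,"turn":0,"jaw":2.0},{"x":0,"y":0,"z":-0.2,"turn":0,"jaw":2.0},{"x":0,"y":0,"z":0,"turn":0,"jaw":2.0},{"x":0,"y":0,"z":0,"turn":0,"jaw":2.0},{"x":0,"y":0,"z":0,"turn":0,"jaw":2.0}]}}

```text
t: 8.15
tool_pos: [0.5089, -0.2284, 0.0856]
tool_rot: [-1.547, 0.318, -0.319]
contact_force: [0.2, 0.8, -2.7]
opening: 0.0286
```

```bash
python3 look.py scene e1 190 80
```

```text
8.2 [ 0.50901627 -0.22847365  0.08572999] [-1.54752953  0.31777086 -0.31896499] [-0.25225098  0.58150673 -2.34777413] 0.028636037079040066
```

View pics/e1.png

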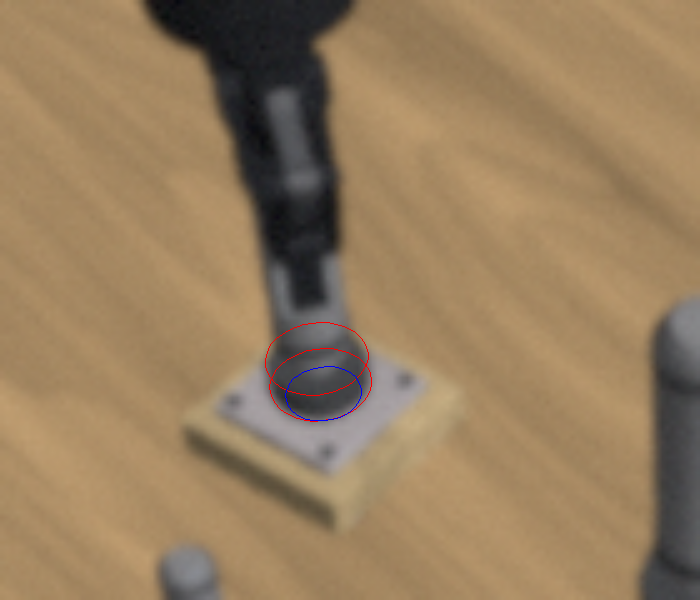

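The foot hangs about 5 mm above the plate, centred over the ring. I press slowly and watch the force.

>>> {"name": "play_rows", "arguments": {"moves": [{"x":0,"y":0,"z":-0.1,"turn":0,"jaw":2.0},{"x":0,"y":0,"z":-0.1,"turn":0,"jaw":2.0},{"x":0,"y":0,"z":-0.1,"turn":0,"jaw":2.0},{"x":0,"y":0,"z":-0.1,"turn":0,"jaw":2.0},{"x":0,"y":0,"z":-0.1,"turn":0,"jaw":2.0},{"x":0,"y":0,"z":-0.1,"turn":0,"jaw":2.0},{"x":0,"y":0,"z":-0.1,"turn":0,"jaw":2.0},{"x":0,"y":0,"z":0,"turn":0,"jaw":2.0}]}}

```text
t: 8.87
tool_pos: [0.5089, -0.2284, 0.0788]
tool_rot: [-1.547, 0.318, -0.319]
contact_force: [-1.6, -0.1, 3.8]
opening: 0.0287
```

>>> {"name": "play_rows", "arguments": {"moves": [{"x":0,"y":0,"z":-0.1,"turn":0,"jaw":2.0},{"x":0,"y":0,"z":-0.1,"turn":0,"jaw":2.0},{"x":0,"y":0,"z":-0.1,"turn":0,"jaw":2.0},{"x":0,"y":0,"z":0,"turn":0,"jaw":2.0}]}}

```text
t: 9.2
tool_pos: [0.5089, -0.2284, 0.0756]
tool_rot: [-1.548, 0.318, -0.319]
contact_force: [-1.4, 0.5, 5.2]
opening: 0.0283
```

```bash
python3 -c "
from station import ctrl
o=ctrl.get_obs();print(o['t'],o['tool_pos'],o['contact_force'])"; python3 look.py scene f1 190 80
```

```text
9.2 [ 0.50892611 -0.2284352   0.07559987] [-1.40179156  0.46676223  5.19859172]
9.25 [ 0.50892694 -0.228458    0.07566688] [-1.5475752   0.31788806 -0.31865286] [-2.6516193   0.63787224  4.55402872] 0.028637288158902728
```

View pics/f1.png

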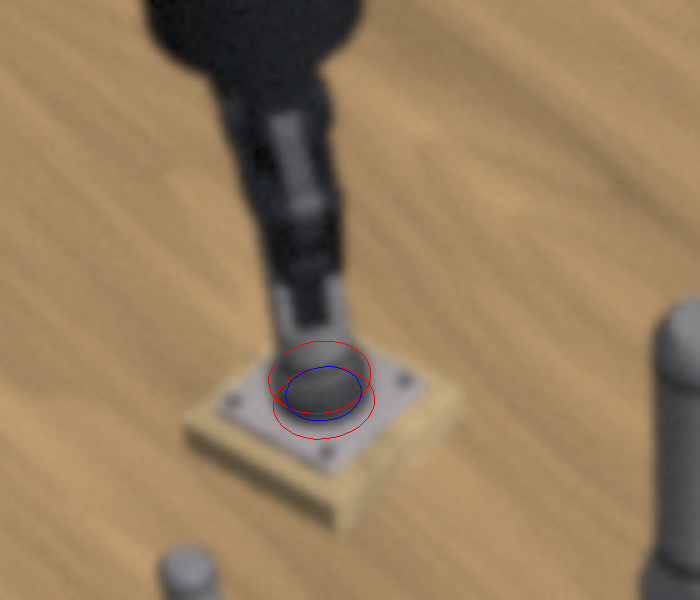

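Force (about 7.3 N net) and geometry both put the stroke at about 5 mm. I go 2.5 mm farther and hold.

>>> {"name": "play_rows", "arguments": {"moves": [{"x":0,"y":0,"z":-0.1,"turn":0,"jaw":2.0},{"x":0,"y":0,"z":-0.1,"turn":0,"jaw":2.0},{"x":0,"y":0,"z":-0.05,"turn":0,"jaw":2.0},{"x":0,"y":0,"z":0,"turn":0,"jaw":2.0},{"x":0,"y":0,"z":0,"turn":0,"jaw":2.0},{"x":0,"y":0,"z":0,"turn":0,"jaw":2.0},{"x":0,"y":0,"z":0,"turn":0,"jaw":2.0},{"x":0,"y":0,"z":0,"turn":0,"jaw":2.0}]}}

```text
t: 9.92
tool_pos: [0.509, -0.2285, 0.0735]
tool_rot: [-1.548, 0.318, -0.319]
contact_force: [-2.0, 1.7, 8.0]
opening: 0.0291
```

>>> {"name": "play_rows", "arguments": {"moves": [{"x":0,"y":0,"z":0,"turn":0,"jaw":2.0},{"x":0,"y":0,"z":0,"turn":0,"jaw":2.0},{"x":0,"y":0,"z":0,"turn":0,"jaw":2.0},{"x":0,"y":0,"z":0,"turn":0,"jaw":2.0}]}}

```text
t: 10.25
tool_pos: [0.509, -0.2285, 0.0735]
tool_rot: [-1.548, 0.318, -0.319]
contact_force: [-2.9, 0.5, 6.8]
opening: 0.0285
```

```bash
python3 look.py scene g1 190 80;python3 look.py scene g1 190 80;python3 look.py scene g1 190 80
```

```text
10.3 [ 0.50895147 -0.22846863  0.07349937] [-1.54756153  0.31796287 -0.31857521] [-2.57050974  1.85750453  6.65338581] 0.0283976294116822
10.35 [ 0.50896727 -0.22850026  0.07353258] [-1.54759487  0.31793791 -0.31868561] [-3.47172582  1.23006135  6.33805181] 0.029087245400828948
10.4 [ 0.50898119 -0.22849113  0.07356071] [-1.54757013  0.3179085  -0.31872251] [-2.54668583  1.59496922  6.41354162] 0.028688114936165927
```

View pics/g1.png

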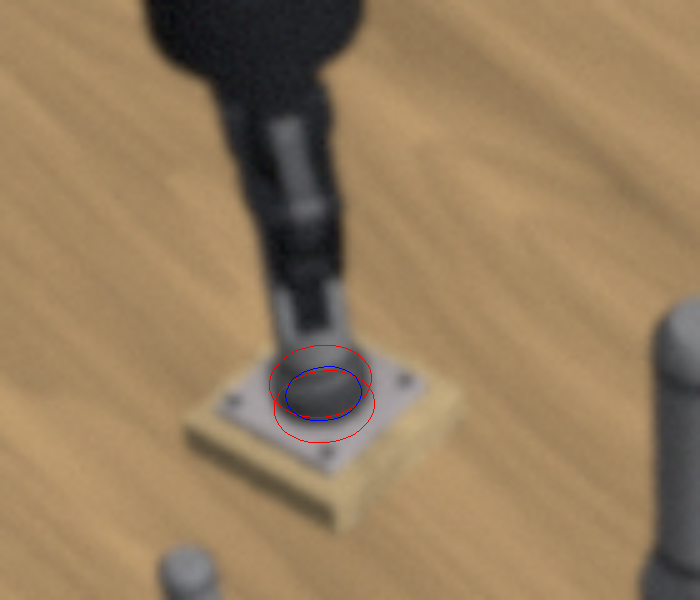

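About 9 N net and a stroke of 7 to 8 mm, held still for more than 0.5 s. I lift straight up, slowly at first.

>>> {"name": "play_rows", "arguments": {"moves": [{"x":0,"y":0,"z":0.15,"turn":0,"jaw":2.0},{"x":0,"y":0,"z":0.2,"turn":0,"jaw":2.0},{"x":0,"y":0,"z":0.2,"turn":0,"jaw":2.0},{"x":0,"y":0,"z":0.3,"turn":0,"jaw":2.0},{"x":0,"y":0,"z":0.5,"turn":0,"jaw":2.0},{"x":0,"y":0,"z":1,"turn":0,"jaw":2.0},{"x":0,"y":0,"z":1.5,"turn":0,"jaw":2.0},{"x":0,"y":0,"z":1.5,"turn":0,"jaw":2.0}]}}

```text
t: 11.07
tool_pos: [0.508, -0.2278, 0.1259]
tool_rot: [-1.546, 0.32, -0.317]
contact_force: [0.8, -0.8, -3.6]
opening: 0.0287
```

>>> {"name": "play_rows", "arguments": {"moves": [{"x":0,"y":0,"z":1.5,"turn":0,"jaw":2.0},{"x":0,"y":0,"z":0.9,"turn":0,"jaw":2.0},{"x":0,"y":0,"z":0,"turn":0,"jaw":2.0},{"x":0,"y":0,"z":0,"turn":0,"jaw":2.0}]}}

```text
t: 11.4
tool_pos: [0.5088, -0.2283, 0.1505]
tool_rot: [-1.548, 0.318, -0.319]
contact_force: [0.3, 0.3, -2.9]
opening: 0.0285
```

```bash
python3 look.py scene i1 190 80;python3 look.py top i2 410 190; python3 -c "
import cv2;a=cv2.imread('pics/i1.png');cv2.imwrite('pics/i1b.png',a)"
```

```text
11.45 [ 0.50830473 -0.22799682  0.1495151 ] [-1.54687035  0.3190681  -0.31752967] [-0.2902766   0.22959267 -2.87549911] 0.028663947598408332
11.5 [ 0.50802481 -0.22785371  0.14898386] [-1.54650706  0.31986964 -0.31680436] [ 0.04671266  0.5315122  -2.85071603] 0.0285692524980056
```

View pics/i1.png

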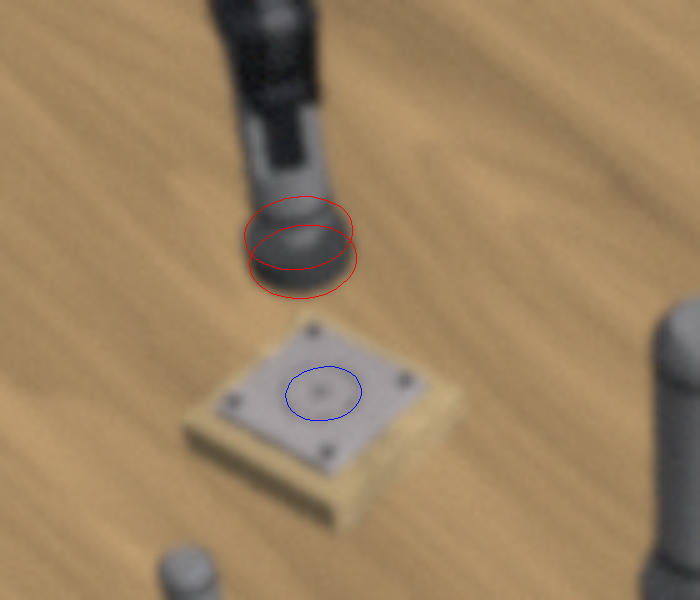

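Run:
```python
import cv2,numpy as np
b=cv2.imread("pics/scene0.png")[140:185,225:285]
from station import eyes
a=eyes.get_image("scene")["img"][...,::-1];cv2.imwrite("pics/scene1.png",a);a=a[140:185,225:285]
cv2.imwrite("pics/cmp.png",cv2.resize(np.hstack([b,a]),None,fx=6,fy=6,interpolation=cv2.INTER_CUBIC))
print(b[15:24,23:36].mean(2).round().astype(int));print(a[15:24,23:36].mean(2).round().astype(int))
```

```text
[[146 150 151 149 153 152 153 151 154 151 147 142 137]
 [150 155 153 152 148 147 145 148 148 154 154 149 141]
 [154 155 154 150 141 134 135 139 149 155 154 154 147]
 [154 156 158 149 141 129 127 136 148 155 156 155 147]
 [156 159 159 154 144 136 137 144 151 154 153 151 143]
 [150 155 156 156 150 150 152 152 156 156 152 142 137]
 [142 150 154 155 154 153 155 155 154 152 147 140 139]
 [137 143 148 152 153 151 150 148 149 149 145 143 149]
 [148 147 146 147 149 147 144 142 146 148 151 156 158]]
[[149 148 150 152 155 154 155 154 154 150 146 138 136]
 [153 155 154 153 151 150 148 147 151 157 155 147 139]
 [154 159 156 152 143 135 135 139 148 155 160 156 145]
 [156 158 159 151 139 127 126 136 150 156 157 156 148]
 [156 156 158 154 142 137 139 145 152 157 152 151 142]
 [147 157 156 155 151 152 151 155 156 157 152 142 139]
 [143 148 154 157 155 155 156 157 155 156 145 138 138]
 [140 143 150 152 153 150 151 149 150 147 147 143 146]
 [148 147 147 145 148 147 144 145 144 149 153 153 157]]
```

View pics/cmp.png

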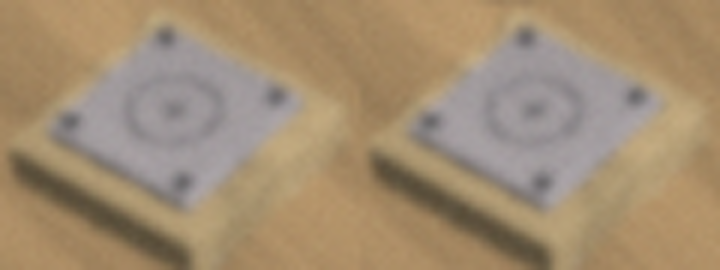

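No mark shows in the image: before and after look the same at (254,158), so it may not be rendered. The stroke evidence is consistent, and pressing again could make a second mark, so I go on to the mat.

>>> {"name": "play_rows", "arguments": {"moves": [{"x":0.4,"y":1.0,"z":0,"turn":0,"jaw":2.0},{"x":0.9,"y":2.2,"z":0,"turn":0,"jaw":2.0},{"x":0.9,"y":2.2,"z":0,"turn":0,"jaw":2.0},{"x":0.9,"y":2.2,"z":0,"turn":0,"jaw":2.0},{"x":0.9,"y":2.2,"z":0,"turn":0,"jaw":2.0},{"x":0.9,"y":2.2,"z":0,"turn":0,"jaw":2.0},{"x":0.9,"y":2.2,"z":0,"turn":0,"jaw":2.0},{"x":0.9,"y":2.2,"z":0,"turn":0,"jaw":2.0}]}}

```text
t: 12.22
tool_pos: [0.5756, -0.0622, 0.1494]
tool_rot: [-1.547, 0.319, -0.317]
contact_force: [0.4, -0.4, -3.5]
opening: 0.0288
```

>>> {"name": "play_rows", "arguments": {"moves": [{"x":0.8,"y":2.0,"z":0,"turn":0,"jaw":2.0},{"x":0.4,"y":1.1,"z":-0.5,"turn":0,"jaw":2.0},{"x":0,"y":0,"z":-1.5,"turn":0,"jaw":2.0},{"x":0,"y":0,"z":-1.5,"turn":0,"jaw":2.0},{"x":0,"y":0,"z":-1.5,"turn":0,"jaw":2.0},{"x":0,"y":0,"z":-1,"turn":0,"jaw":2.0},{"x":0,"y":0,"z":0,"turn":0,"jaw":2.0},{"x":0,"y":0,"z":0,"turn":0,"jaw":2.0}]}}

```text
t: 12.88
tool_pos: [0.587, -0.0332, 0.0892]
tool_rot: [-1.547, 0.32, -0.317]
contact_force: [-0.1, 0.0, -2.4]
opening: 0.0286
```

```bash
sed -i 's/\[.5085,-.2283,0\],(255,0,0))/[.5085,-.2283,0],(255,0,0)),(circ(.052,.006)+[.588,-.033,0],(0,255,0))/' look.py; python3 look.py scene j1 220 160
```

```text
12.9333 [ 0.58784102 -0.03337251  0.09046793] [-1.54727799  0.31837585 -0.3185479 ] [ 0.52257761  0.02234973 -2.08672635] 0.028307694303842643
```

View pics/j1.png

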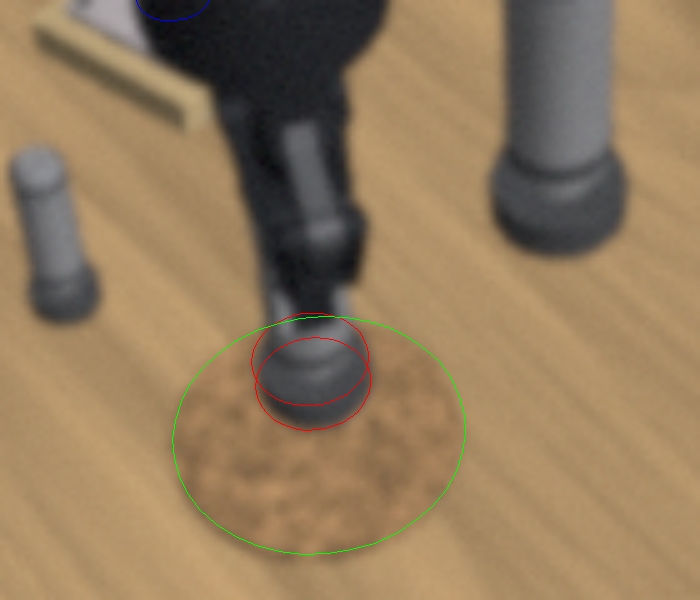

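>>> {"name": "play_rows", "arguments": {"moves": [{"x":0,"y":0,"z":-0.7,"turn":0,"jaw":2.0},{"x":0,"y":0,"z":-0.8,"turn":0,"jaw":2.0},{"x":0,"y":0,"z":-0.6,"turn":0,"jaw":2.0},{"x":0,"y":0,"z":-0.3,"turn":0,"jaw":2.0},{"x":0,"y":0,"z":-0.1,"turn":0,"jaw":2.0},{"x":0,"y":0,"z":0,"turn":0,"jaw":2.0},{"x":0,"y":0,"z":0,"turn":0,"jaw":2.0},{"x":0,"y":0,"z":0,"turn":0,"jaw":2.0}]}}

```text
t: 13.6
tool_pos: [0.5881, -0.0333, 0.0657]
tool_rot: [-1.547, 0.318, -0.319]
contact_force: [-0.7, 0.1, -2.8]
opening: 0.0286
```

>>> {"name": "play_rows", "arguments": {"moves": [{"x":0,"y":0,"z":-0.1,"turn":0,"jaw":2.0},{"x":0,"y":0,"z":-0.1,"turn":0,"jaw":2.0},{"x":0,"y":0,"z":0,"turn":0,"jaw":2.0}]}}

```text
t: 13.85
tool_pos: [0.5877, -0.0333, 0.0633]
tool_rot: [-1.547, 0.318, -0.318]
contact_force: [0.0, 0.8, -3.0]
opening: 0.0289
```

>>> {"name": "play_rows", "arguments": {"moves": [{"x":0,"y":0,"z":-0.05,"turn":0,"jaw":2.0},{"x":0,"y":0,"z":0,"turn":0,"jaw":2.0}]}}

```text
t: 14.02
tool_pos: [0.5878, -0.0333, 0.0631]
tool_rot: [-1.547, 0.318, -0.318]
contact_force: [-0.2, 0.8, -1.5]
opening: 0.0286
```

>>> {"name": "play_rows", "arguments": {"moves": [{"x":0,"y":0,"z":-0.05,"turn":0,"jaw":2.0},{"x":0,"y":0,"z":0,"turn":0,"jaw":2.0},{"x":0,"y":0,"z":0,"turn":0,"jaw":2.0}]}}

```text
t: 14.27
tool_pos: [0.5879, -0.0333, 0.0628]
tool_rot: [-1.547, 0.318, -0.319]
contact_force: [-2.4, -0.2, 1.0]
opening: 0.0289
```

>>> {"name": "play_rows", "arguments": {"moves": [{"x":0,"y":0,"z":-0.03,"turn":0,"jaw":2.0},{"x":0,"y":0,"z":0,"turn":0,"jaw":2.0},{"x":0,"y":0,"z":0,"turn":0,"jaw":2.0}]}}

```text
t: 14.52
tool_pos: [0.5879, -0.0334, 0.0623]
tool_rot: [-1.547, 0.318, -0.319]
contact_force: [-2.2, 0.4, 1.7]
opening: 0.0287
```

It has touched down: net about 4 N, so the spring has barely started. I release slowly.

>>> {"name": "play_rows", "arguments": {"moves": [{"x":0,"y":0,"z":0.04,"turn":0,"jaw":2.0},{"x":0,"y":0,"z":0,"turn":0,"jaw":2.8},{"x":0,"y":0,"z":0,"turn":0,"jaw":3.0},{"x":0,"y":0,"z":0,"turn":0,"jaw":3.2},{"x":0,"y":0,"z":0,"turn":0,"jaw":3.6},{"x":0,"y":0,"z":0,"turn":0,"jaw":4.5},{"x":0,"y":0,"z":0,"turn":0,"jaw":6},{"x":0,"y":0,"z":0,"turn":0,"jaw":8.5}], "squeeze": 20}}

```text
t: 15.18
tool_pos: [0.5877, -0.0332, 0.0623]
tool_rot: [-1.547, 0.318, -0.318]
contact_force: [0.6, 0.3, -0.4]
opening: 0.068
```

>>> {"name": "play_rows", "arguments": {"moves": [{"x":0,"y":0,"z":0,"turn":0,"jaw":8.5},{"x":0,"y":0,"z":0,"turn":0,"jaw":8.5},{"x":0,"y":0,"z":0,"turn":0,"jaw":8.5},{"x":0,"y":0,"z":0,"turn":0,"jaw":8.5},{"x":0,"y":0,"z":0,"turn":0,"jaw":8.5},{"x":0,"y":0,"z":0,"turn":0,"jaw":8.5}]}}

```text
t: 15.68
tool_pos: [0.5877, -0.0333, 0.0624]
tool_rot: [-1.547, 0.318, -0.318]
contact_force: [-0.4, 1.0, -0.7]
opening: 0.0855
```

```bash
python3 look.py scene k1 220 160
```

```text
15.7333 [ 0.58770776 -0.03326881  0.0624155 ] [-1.54725794  0.31833338 -0.31835226] [ 0.68888864 -0.57130695 -0.8926208 ] 0.08498363973961201
```

View pics/k1.png

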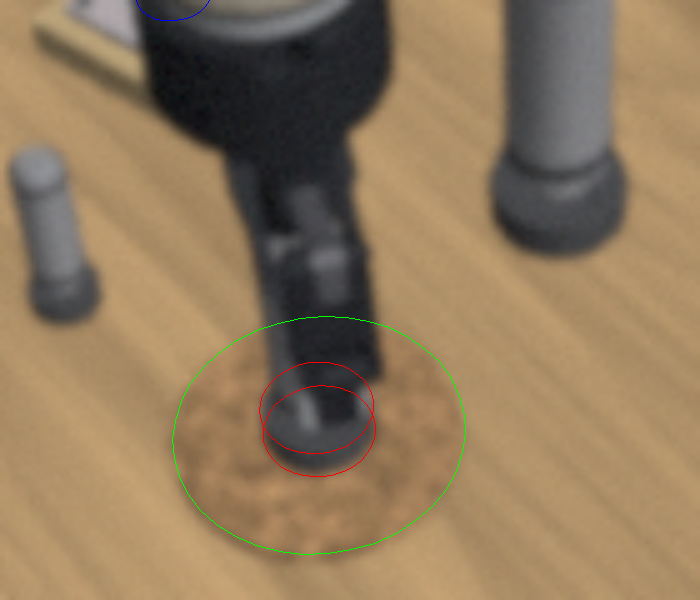

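The punch stands free near the mat centre. I rise straight up, then move away towards +y so that both cameras can see.

>>> {"name": "play_rows", "arguments": {"moves": [{"x":0,"y":0,"z":0.8,"turn":0,"jaw":8.5},{"x":0,"y":0,"z":1.5,"turn":0,"jaw":8.5},{"x":0,"y":0,"z":2.2,"turn":0,"jaw":8.5},{"x":0,"y":0,"z":2.5,"turn":0,"jaw":8.5},{"x":0,"y":0,"z":2.5,"turn":0,"jaw":8.5},{"x":0,"y":0,"z":2.5,"turn":0,"jaw":8.5},{"x":0,"y":0,"z":2.5,"turn":0,"jaw":8.5},{"x":0,"y":0,"z":1.5,"turn":0,"jaw":8.5}]}}

```text
t: 16.4
tool_pos: [0.5889, -0.0335, 0.2268]
tool_rot: [-1.547, 0.314, -0.322]
contact_force: [-0.0, 0.4, 0.4]
opening: 0.0847
```

>>> {"name": "play_rows", "arguments": {"moves": [{"x":-0.8,"y":1.5,"z":0.3,"turn":0,"jaw":8.5},{"x":-1.5,"y":3,"z":0.3,"turn":0,"jaw":8.5},{"x":-1.5,"y":3,"z":0,"turn":0,"jaw":8.5},{"x":-1.5,"y":3,"z":0,"turn":0,"jaw":8.5},{"x":-1.5,"y":3,"z":0,"turn":0,"jaw":8.5},{"x":-1.5,"y":3,"z":0,"turn":0,"jaw":8.5},{"x":-1.5,"y":3,"z":0,"turn":0,"jaw":8.5},{"x":-1.5,"y":3,"z":0,"turn":0,"jaw":8.5}]}}

```text
t: 17.07
tool_pos: [0.4726, 0.1934, 0.2278]
tool_rot: [-1.547, 0.319, -0.317]
contact_force: [0.1, -1.2, -1.2]
opening: 0.085
```

>>> {"name": "play_rows", "arguments": {"moves": [{"x":-1,"y":3,"z":0,"turn":0,"jaw":8.5},{"x":-1,"y":3,"z":0,"turn":0,"jaw":8.5},{"x":-1,"y":3,"z":0,"turn":0,"jaw":8.5},{"x":-1,"y":3,"z":0,"turn":0,"jaw":8.5},{"x":0,"y":0,"z":0,"turn":0,"jaw":8.5},{"x":0,"y":0,"z":0,"turn":0,"jaw":8.5},{"x":0,"y":0,"z":0,"turn":0,"jaw":8.5},{"x":0,"y":0,"z":0,"turn":0,"jaw":8.5}]}}

```text
t: 17.73
tool_pos: [0.4346, 0.311, 0.228]
tool_rot: [-1.548, 0.319, -0.319]
contact_force: [0.5, -0.4, 0.3]
opening: 0.0847
```

Run:
```python
from h import *
ims=[]
for n,s in(("scene",(slice(130,290),slice(190,390))),("top",(slice(165,325),slice(320,520)))):
    d=eyes.get_image(n);im=cv2.resize(d["img"][s][...,::-1],None,fx=2,fy=2,interpolation=cv2.INTER_CUBIC)
    for z,r,c in((.006,.02,(0,0,255)),(.118,.015,(0,0,255)),(.006,.052,(0,255,0))):
        cv2.polylines(im,[((proj(d,circ(r,z)+[.5878,-.0333,0])-[s[1].start,s[0].start]+.5)*2).round().astype(int)],True,c)
    ims.append(im)
cv2.imwrite("pics/end.png",np.hstack(ims));o=ctrl.get_obs();print(o["t"],o["tool_pos"],o["contact_force"])
```

```text
17.8333 [0.43497171 0.31079142 0.22826232] [-0.24708272 -0.06113821  1.2827878 ]
```

View pics/end.png

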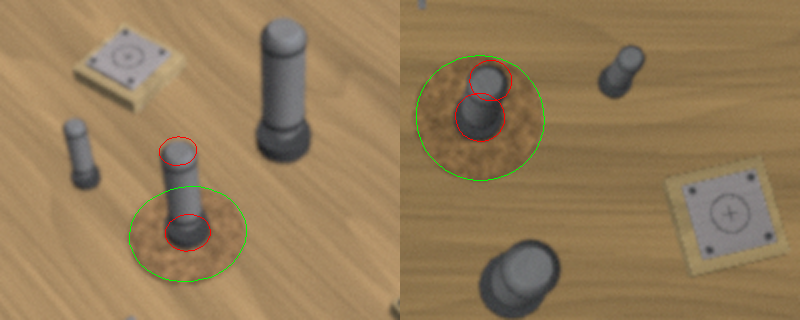

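The punch stands upright in the middle of the mat in both views (left (187,230), right (480,118)). The bystanders have not moved, and the gripper is clear.

```bash
python3 -c "
from station import finish_job
print(finish_job())"
```

```text
the job is handed in; nothing more can be done
None
```

I pressed the 30 mm punch in the ring on the square plate and stood it back upright on the cork mat. I handed the job in at about 18 s of the 45 s allowed. I could not see the mark itself: the plate looks the same before and after in the camera images, so the mark rests on the stroke readings.

- **Press:** The punch went down slowly and upright inside the ring. The stroke was about 7 mm by position and 8 mm by force, at about 9 N. It was held still for more than half a second, then lifted straight up. I did not press a second time, to avoid a double mark.
- **Placing:** The spring had barely started to give (about 4 N) when I released the punch on the mat, well short of marking. The last pictures from both cameras show it upright near the centre of the mat. The other two punches and the square plate are in place and the gripper is clear.
- **Disagreement:** The two cameras differed by about 2 to 3 mm in x and 1 to 2 mm in y. I used the mean, which is well inside the 15 mm radius of the ring.

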